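# Strip the threading bar and sort its rings

## Task

Put the threading toy away: slide the red stop off the end of the bar and set it in the white dish, and only then slide the two blue rings off and set each in the sorting tray of its own colour, dark blue in dark blue and pale blue in pale blue. Set the parts down rather than letting them fall, do not force the bar, and leave everything else on the table where it is.

Things in the scene. Friction and masses are not known exactly. Their poses are not given: they have to be found in the camera images.
- stand: Wooden stand fixed to the table; a level 12 mm steel bar juts from its post along the stand's own -y. Origin on the table under the bar's root. Bar axis 85 mm up; tip 205 mm from the origin, a 16 mm ball (2 mm bead all round). Post 30 by 24 mm, 101 mm high, base 100 by 90 by 16 mm. From the post outwards the bar carries two rings, then the red stop, 20 to 45 mm apart.
- bar_end (a point): The very tip of the bar, on its axis.
- stop: Red plastic stop collar, outermost on the bar: tube 36 mm outside, 20 mm hole, 22 mm long, about 30 g. Origin at its centre; its y axis is the tube's axis, along the bar at the start. It hangs by its hole, 4 mm below the bar's axis; raise it 2 to 6 mm (4 is central) to clear the bead at the tip. It slides freely and may roll on its rim when set down.
- sea_ring: Dark blue plastic ring (tube) on the bar: 40 mm outside, 22 mm hole, 26 mm long, about 40 g. Origin at its centre; its y axis is the ring's axis, along the bar at the start. It hangs by its hole, 5 mm below the bar's axis; raise it 2 to 8 mm (5 is central) to clear the bead at the tip. Turns and slides freely; which ring is outer changes. On its rim it can roll until a wall stops it.
- sky_ring: Pale blue plastic ring (tube) on the bar: 40 mm outside, 22 mm hole, 26 mm long, about 40 g. Origin at its centre; its y axis is the ring's axis, along the bar at the start. It hangs by its hole, 5 mm below the bar's axis; raise it 2 to 8 mm (5 is central) to clear the bead at the tip. Turns and slides freely; which ring is outer changes. On its rim it can roll until a wall stops it.
- sea_tray: Dark blue open rectangular sorting tray, 130 mm along its x, 110 mm along its y, walls 4 mm thick and 16 mm high, floor 4 mm thick. Fixed to the table. Origin at the centre of its underside. Its place among the three receivers (sea tray, sky tray, dish), which stand side by side to the robot's right, changes.
- sky_tray: Pale blue open rectangular sorting tray, 130 mm along its x, 110 mm along its y, walls 4 mm thick and 16 mm high, floor 4 mm thick. Fixed to the table. Origin at the centre of its underside. Its place among the three receivers (sea tray, sky tray, dish), which stand side by side to the robot's right, changes.
- dish: Round white ceramic dish, 110 mm across the rim, 100 mm across the foot, wall 4 mm, 16 mm high, inner floor 4 mm up. Fixed to the table. Origin at the centre of its underside. Its place among the three receivers (sea tray, sky tray, dish), which stand side by side to the robot's right, changes.
- piece0: Loose jigsaw piece, 30 mm square with tabs, 5 mm thick, a bystander.
- piece1: Loose jigsaw piece like piece0, a bystander.
- piece2: Loose jigsaw piece like piece0, a bystander.
- spare_ring: Yellow ring of the same size as the blue ones, lying flat (axis up) on the table; a bystander. Origin at the centre of its underside.
- mug: Blue mug, 80 mm across, 90 mm high, a bystander. Origin at the centre of its underside.
- magnifier: Magnifying glass lying flat, lens 80 mm across, 100 mm black handle along its -x; a bystander. Origin under the centre of the lens.
- pencil: Yellow pencil, 8 mm thick, 170 mm long along its x, lying on the table; a bystander. Origin under its middle.

How it is judged:
By the outcome, as a careful person would: the job done as asked, in the order asked, and still so for the second after the job is handed in, with the robot touching nothing.
It also fails if it takes over 72 s, if anything falls off the work surface, if the arm or the gripper's body presses on something with over 40 N, if the wrist force passes 120 N, or if a joint passes its speed limit or range.

## Robot

A 7-joint arm with a two-finger parallel gripper is mounted at the origin on the work surface. World frame = base frame: x ahead of the robot, y to its left, z up, the work surface at z = 0. Lengths are in m, angles in rad, forces in N, time in s.
With the tool pointing down it reaches from about 0.425 to 0.825 m from the base axis. Payload 3.6 kg.
Tool frame: the origin (TCP) lies at the very end of the fingers, on their centre line; the grasp point (between the pads) lies 19 mm behind it; z points along the fingers, y is the line along which they close (so a half turn about z gives the same grasp; the last joint's range is limited). The gripper opens to 85 mm and grips with 20 to 120 N. Pads are 22 mm wide; open, the fingers measure 114 mm over their backs; the gripper's body (76 mm by 85 mm) begins 54 mm behind the grasp point. The pads swing forward as they close: fully open they stand 13 mm farther back than shut.
Start: joints at [1.135, 0.615, -0.013, 1.423, 0.008, 1.103, -0.04], TCP at [0.259, -0.596, 0.231] pointing down, gripper open.
Joint ranges: [-3.12, 3.12], [-0.3, 2.06], [-1.34, 1.32], [0.26, 2.42], [-1.36, 4.5], [0.01, 1.98], [-2.84, 2.84]. Speed limits (rad/s): [2.79, 2.79, 3.14, 3.14, 3.14, 3.14, 3.14].

## Interface

Orientations are given as a unit quaternion [x, y, z, w].
In Python, from station import arm, imaging, finish_job gives the robot as it stands. Calls block until the motion is done:
- arm.movep(position, orientation): joint-space move of the TCP to a pose.
- arm.line_to(position, velocity=0.15, ori=None): straight line of the TCP; ori=None keeps the orientation; velocity is the mean speed in m/s.
- arm.move_j(angles): joint-space move.
- arm.move_gripper(opening, effort=None): opening from 0.0 (shut) to 1.0 (fully open); effort is the grip in N (None keeps the last); returns when the fingers have stopped.
- arm.pause(seconds).
- arm.ik(position, orientation): joint angles nearest the present ones, or None.
- imaging.snapshot(name): name is "scene" or "top" or "wrist"; returns the picture (384x512x3 uint8, blue, green, red); there is no depth.
- imaging.camera_info(name): a dict with "fx", "fy", "cx", "cy" (pixels), "dist_coeffs" ([k1, k2, p1, p2, k3] as OpenCV has them; the pictures are not rectified), "R" (3x3) and "t" (3): a world point X has camera coordinates R X + t; the wrist camera has in their place "T_tool_cam" (4x4, takes a point from camera to tool coordinates, whose origin is the TCP and whose axes are the flange's). Camera axes: x right, y down, z forward; pixel columns grow to the right and rows downward; lengths in m; the calibration is good to about 2 mm. A picture is of the moment at which its call begins: read the wrist's pose just before it. camera_info takes no time and is no camera call.
A pose or a line that the arm cannot do raises arm.MotionError and nothing moves.
- finish_job(): hands the job in; it is judged then, once.
Trained networks look in the newest picture that a camera, given by its name, has taken for a name from the list of things; names that differ only in an ending like _2 or _b are one class to them, and where a whole thing is asked for, a point or a joint stands for the part that bears it (a point fixed in the world has none). Each returns a list of dicts, best first, with "confidence" (0 to 1); they miss things now and then, are a little off and sometimes report something else, mostly with a low value. They report only what shows in the picture. A call takes as long as a camera call.
- imaging.trace(camera, thing): "mask" (384x512 bool, what is visible of it) and "box" ([left, top, right, bottom] in pixels, round what is visible of it).
- imaging.mark_of(camera, thing): "point" ([column, row] in pixels: a listed point, or the origin of a listed thing).
Readings, each from a call of its own:
- arm.get_time(): time.
- arm.get_joint_positions(): joint angles.
- arm.get_dq(): joint speeds.
- arm.get_effort(): joint torques, N m.
- arm.get_tool_pos(): TCP position.
- arm.get_eef_rot(): TCP orientation.
- arm.get_ft_force(): force on the tool from outside, world axes, zero at the start.
- arm.get_wrist_torque(): the same for the moment, N m.
- arm.get_opening(): opening from 0.0 (shut) to 1.0 (fully open).
- arm.get_finger_force(): force on a finger pad.
Only numpy, scipy, OpenCV 4.12 (cv2) and the standard library are available. Lean on these libraries where they do the work, as an engineer would, in place of code of your own. Each camera call takes 0.05 s, during which the arm holds its last target. There are 200 camera calls.

## Working session

There is one attempt and no reset: what is moved stays moved. The work goes in short steps, each a Python script; the robot and the scene stay as the last script left them, time stands still between calls to the robot, and variables do not carry over. Pictures are saved under pics/ and viewed, at most 10 in all, crops included, and the job is handed in when it is done.

```bash
ls; mkdir -p pics
python3 - <<'E'
from station import arm, imaging
import cv2, numpy as np
for c in ["scene","top"]:
    im=imaging.snapshot(c); cv2.imwrite(f"pics/{c}0.png",im)
    i=imaging.camera_info(c); print(c,{k:np.round(v,4).tolist() for k,v in i.items() if not isinstance(v,str)})
    for n in ["stand","bar_end","stop","sea_ring","sky_ring","sea_tray","sky_tray","dish","mug","spare_ring","magnifier","pencil"]:
        print(n,[(np.round(r["point"],1).tolist(),round(r["confidence"],2)) for r in imaging.mark_of(c,n)[:3]])
i=imaging.camera_info("wrist");print(i)
print(arm.get_eef_rot(),arm.get_tool_pos(),arm.get_time(),arm.get_opening())
E
```

```text
pics
station.py
scene {'fx': 413.1766, 'fy': 413.1766, 'cx': 248.6772, 'cy': 193.0781, 'dist_coeffs': [-0.1187, 0.0, 0.0, 0.0, 0.0], 'R': [[-0.8142, 0.5806, -0.0004], [0.4076, 0.5711, -0.7126], [-0.4135, -0.5803, -0.7016]], 't': [0.4436, -0.1589, 1.4073]}
stand [([313.2, 294.9], 0.76)]
bar_end [([278.7, 211.4], 0.56), ([287.8, 225.4], 0.25)]
stop [([287.8, 225.6], 0.56)]
sea_ring [([306.4, 260.0], 0.65)]
sky_ring [([299.1, 238.2], 0.49)]
sea_tray [([226.4, 171.2], 0.65), ([289.3, 225.5], 0.65)]
sky_tray [([228.1, 220.1], 0.78), ([208.9, 122.5], 0.26)]
dish [([195.7, 150.9], 0.58)]
mug [([207.5, 120.4], 0.58)]
spare_ring []
magnifier [([395.7, 305.6], 0.74), ([289.1, 225.7], 0.52)]
pencil [([350.6, 231.9], 0.7)]
top {'fx': 463.4929, 'fy': 463.4929, 'cx': 252.1108, 'cy': 186.0232, 'dist_coeffs': [0.0204, 0.0, 0.0, 0.0, 0.0], 'R': [[-0.023, -0.9997, 0.013], [-0.9901, 0.021, -0.1386], [0.1383, -0.0161, -0.9903]], 't': [-0.0033, 0.5399, 1.3697]}
stand [([146.9, 176.9], 0.75)]
bar_end [([211.1, 195.1], 0.8), ([396.3, 230.6], 0.3)]
stop [([254.8, 167.9], 0.74), ([197.4, 187.2], 0.54), ([171
[... 403 characters left out ...]
pencil [([177.5, 254.8], 0.46)]
{'fx': 288.3748772815286, 'fy': 288.3748772815286, 'cx': 248.54663993924453, 'cy': 191.6091895176535, 'dist_coeffs': array([-0.0470576,  0.       ,  0.       ,  0.       ,  0.       ]), 'T_tool_cam': array([[-1.59872238e-04, -9.60250119e-01, -2.79140973e-01,
         7.08779227e-02],
       [ 9.99999927e-01, -5.66946686e-05, -3.77698633e-04,
         5.62498483e-04],
       [ 3.46859353e-04, -2.79141013e-01,  9.60250058e-01,
        -1.42559524e-01],
       [ 0.00000000e+00,  0.00000000e+00,  0.00000000e+00,
         1.00000000e+00]])}
[ 9.79078470e-01  2.03483037e-01  2.37805037e-06 -5.54313136e-05] [ 0.258978   -0.59613831  0.23128358] 1.3 0.9973217056618338
```

```bash
cat > tri.py <<'E'
import cv2, numpy as np
from station import imaging
def ray(c,p,T=None):
    """camera centre and unit world ray through pixel p; T = world_from_tool for the wrist"""
    i=imaging.camera_info(c)
    K=np.array([[i["fx"],0,i["cx"]],[0,i["fy"],i["cy"]],[0,0,1]])
    u=cv2.undistortPoints(np.array([[p]],float),K,np.array(i["dist_coeffs"]))[0,0]
    d=np.array([u[0],u[1],1.])
    if T is None: R=np.array(i["R"]); o=-R.T@np.array(i["t"]); d=R.T@d
    else: M=T@np.array(i["T_tool_cam"]); o=M[:3,3]; d=M[:3,:3]@d
    return o,d/np.linalg.norm(d)
def tri(rays):
    A=np.zeros((3,3));b=np.zeros(3)
    for o,d in rays:
        P=np.eye(3)-np.outer(d,d);A+=P;b+=P@o
    x=np.linalg.solve(A,b)
    return x,max(np.linalg.norm((np.eye(3)-np.outer(d,d))@(x-o)) for o,d in rays)
def at_z(c,p,z,T=None):
    o,d=ray(c,p,T);return o+d*(z-o[2])/d[2]
E
python3 - <<'E'
import cv2,numpy as np
from tri import *
S=dict(stand=(313.2,294.9),bar_end=(278.7,211.4),stop=(287.8,225.6),sea=(306.4,260),sky=(299.1,238.2),sea_tray=(226.4,171.2),sky_tray=(228.1,220.1),dish=(195.7,150.9),mug=(207.5,120.4),mag=(395.7,305.6),pencil=(350.6,231.9))
T=dict(stand=(146.9,176.9),bar_end=(211.1,195.1),stop=(197.4,187.2),sea=(158.7,184.5),sky=(178.6,183.1),sea_tray=(306.8,197.2),sky_tray=(254.3,167.8),dish=(352.1,185.6),mug=(399.3,231.8),mag=(101.2,231.3),pencil=(177.5,254.8))
for k in S:
    x,e=tri([ray("scene",S[k]),ray("top",T[k])]);print(k,x.round(4),"err",round(e,4))
print("spare",at_z("top",(171.7,132.6),0))
a=cv2.imread("pics/scene0.png");b=cv2.imread("pics/top0.png")
cv2.imwrite("pics/s.png",cv2.resize(a[80:360,130:450],None,fx=2.5,fy=2.14)[:600,:800])
cv2.imwrite("pics/t.png",cv2.resize(b[80:310,60:460],None,fx=2,fy=2))
E
```

```text
stand [0.5774 0.3094 0.0134] err 0.0015
bar_end [0.5135 0.1018 0.0841] err 0.0062
stop [0.5314 0.1475 0.0844] err 0.0024
sea [0.55   0.2562 0.0716] err 0.0067
sky [0.5424 0.2015 0.0959] err 0.0034
sea_tray [ 0.5031 -0.1818  0.0158] err 0.0018
sky_tray [ 0.6022 -0.0231 -0.0046] err 0.0016
dish [ 0.5342 -0.3211  0.0214] err 0.0032
mug [ 0.3949 -0.4667  0.0034] err 0.0026
mag [ 0.4182  0.448  -0.0105] err 0.0045
pencil [ 0.3411  0.2143 -0.0095] err 0.0044
spare [0.72075794 0.23430144 0.        ]
```

View pics/s.png

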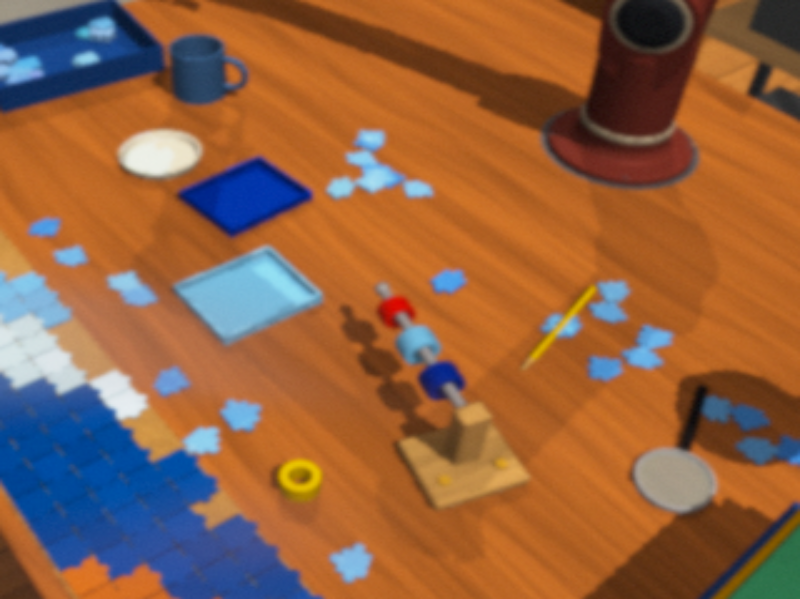

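View pics/t.png

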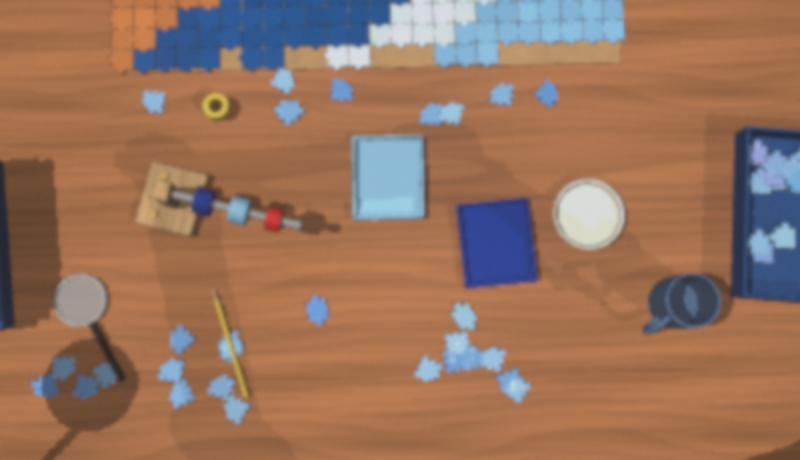

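The scene view shows the bar pointing at the trays. It carries dark blue nearest the post, pale blue next, then red at the end (tip at about crop (380,288)). The top view confirms this, with the receivers in the order sky tray (390,178), sea tray (497,242), dish (589,213). Next I'll measure up close with the wrist camera from two places.

```bash
cat > h.py <<'E'
import numpy as np, cv2, json
from scipy.spatial.transform import Rotation as Rot
from station import arm, imaging, finish_job
from tri import *
def quat(yaw):  # tool z down, tool x at angle yaw in the world
    c,s=np.cos(yaw),np.sin(yaw)
    return Rot.from_matrix(np.array([[c,s,0],[s,-c,0],[0,0,-1]])).as_quat()
def Tnow():
    T=np.eye(4);T[:3,:3]=Rot.from_quat(arm.get_eef_rot()).as_matrix();T[:3,3]=arm.get_tool_pos();return T
E
python3 - <<'E'
from h import *
d=np.array([.5774-.5135,.3094-.1018]);yaw=np.arctan2(d[1],d[0]);u=d/np.linalg.norm(d);n=np.array([-u[1],u[0]])
c=np.array([.531,.148]);out={}
for k,s in enumerate([-.05,.05]):
    p=c+s*n
    t=arm.get_time(); arm.movep([*p,.19],quat(yaw)); T=Tnow()
    im=imaging.snapshot("wrist");cv2.imwrite(f"pics/w{k}.png",im)
    o={"T":T.tolist()}
    for nm in ["bar_end","stop","sea_ring","sky_ring"]:
        r=imaging.mark_of("wrist",nm)[:2];o[nm]=[(x["point"] if isinstance(x["point"],list) else list(map(float,x["point"])),float(x["confidence"])) for x in r];print(k,nm,np.round([[*a,b] for a,b in o[nm]],2).tolist())
    out[k]=o; print(arm.get_time()-t)
json.dump(out,open("w.json","w"))
for nm in ["bar_end","stop","sea_ring","sky_ring"]:
    try:
        x,e=tri([ray("wrist",out[k][nm][0][0],np.array(out[k]["T"])) for k in (0,1)]);print(nm,x.round(4),round(e,4))
    except Exception as ex: print(nm,ex)
cv2.imwrite("pics/w01.png",np.hstack([cv2.imread("pics/w0.png")[:,56:456],cv2.imread("pics/w1.png")[:,56:456]]))
E
```

```text
0 bar_end [[191.8, 235.5, 0.95], [177.9, 63.5, 0.27]]
0 stop [[191.6, 190.4, 0.85]]
0 sea_ring [[176.7, 61.2, 0.74], [182.6, 126.8, 0.68]]
0 sky_ring [[183.1, 129.1, 0.83]]
3.0583
1 bar_end [[301.7, 236.8, 0.73]]
1 stop [[201.3, 246.5, 0.69], [301.3, 191.1, 0.65]]
1 sea_ring [[301.1, 65.7, 0.69], [115.5, 157.5, 0.45]]
1 sky_ring [[299.8, 131.2, 0.81], [432.1, 39.0, 0.45]]
0.7334000000000005
bar_end [0.5174 0.1072 0.0904] 0.0
stop [0.5231 0.1848 0.2362] 0.0491
sea_ring [0.5553 0.251  0.0802] 0.001
sky_ring [0.541  0.199  0.0784] 0.0002
```

View pics/w01.png

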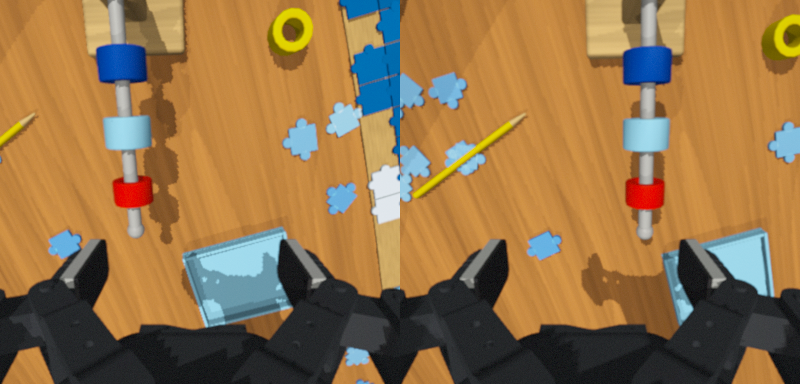

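The wrist views show red, pale and dark blue at about x=133/645 and y=191/131/64, with the tip at y=230. They are spaced as described. Next I'll fit the bar axis from its edges in both views.

Run:
```python
from h import *
o=json.load(open("w.json"));planes=[];C={}
for k,(a,b) in {"0":((175,80),(192,236)),"1":((301,80),(302,237))}.items():
    T=np.array(o[k]["T"]);im=cv2.imread(f"pics/w{k}.png");hsv=cv2.cvtColor(im,cv2.COLOR_BGR2HSV)
    pts=[]
    for r in list(range(88,112))+list(range(155,173))+list(range(212,224)):
        c0=a[0]+(b[0]-a[0])*(r-a[1])/(b[1]-a[1]);cs=np.arange(int(c0)-25,int(c0)+26)
        m=(hsv[r,cs,1]<70)&(hsv[r,cs,2]>60)
        if m.sum()>6: q=cs[m];q=q[abs(q-np.median(q))<13];pts.append(((q.min()+q.max())/2,r,len(q)))
    pts=np.array(pts);f=np.polyfit(pts[:,1],pts[:,0],1);res=pts[:,0]-np.polyval(f,pts[:,1])
    g=abs(res)<1.5;f=np.polyfit(pts[g,1],pts[g,0],1);print(k,len(pts),g.sum(),res.std(),pts[:,2].mean(),f)
    r1=ray("wrist",(np.polyval(f,80),80),T);r2=ray("wrist",(np.polyval(f,230),230),T)
    nn=np.cross(r1[1],r2[1]);nn/=np.linalg.norm(nn);planes.append((nn,r1[0]))
    # colour centroid extents
    for nm,lo,hi in (("stop",(0,150,80),(8,255,255)),("sky",(92,60,140),(106,200,255)),("sea",(110,150,50),(125,255,255))):
        m=cv2.inRange(hsv,lo,hi);n_,_,st,ce=cv2.connectedComponentsWithStats(m)
        j=[i for i in range(1,n_) if st[i,4]>300 and abs(ce[i,0]-np.polyval(f,ce[i,1]))<12 and ce[i,1]<230]
        for i in j: print(nm,st[i].tolist(),ce[i].round(1)); C[k,nm]=ce[i]
n1,n2=planes[0][0],planes[1][0];L=np.cross(n1,n2);L/=np.linalg.norm(L);L*=np.sign(L[1])
P=np.linalg.lstsq(np.array([n1,n2]),np.array([n1@planes[0][1],n2@planes[1][1]]),rcond=None)[0]
P0=P+L*(0.107-P[1])/L[1]
print("axis dir",L.round(4),"at tip",P0.round(4),"at +0.2",(P0+.2*L).round(4))
for nm in ("bar_end","stop","sky","sea"):
    if nm=="bar_end": R=[ray("wrist",o[k]["bar_end"][0][0],np.array(o[k]["T"])) for k in "01"]
    else: R=[ray("wrist",C[k,nm],np.array(o[k]["T"])) for k in "01"]
    x,e=tri(R);print(nm,x.round(4),round(e,4),"along",round((x-P0)@L,4))
# scene camera mid check
```

```text
0 54 54 0.22061248051750912 13.555555555555555 [9.29261347e-02 1.69871733e+02]
stop [169, 176, 40, 32, 1054] [188.8 192.3]
sky [160, 116, 45, 34, 1390] [182.5 132.2]
1 54 54 0.16022787017198242 14.296296296296296 [-2.3337599e-02  3.0559859e+02]
stop [282, 177, 39, 33, 1058] [300.5 194. ]
sky [280, 118, 45, 34, 1429] [301.8 134.2]
axis dir [0.2665 0.9638 0.0064] at tip [0.5165 0.107  0.0868] at +0.2 [0.5698 0.2998 0.088 ]
bar_end [0.5174 0.1072 0.0904] 0.0 along 0.0005
stop [0.5271 0.145  0.0829] 0.0001 along 0.0394
sky [0.5411 0.1968 0.0845] 0.0001 along 0.0931Traceback (most recent call last):
  File "<stdin>", line 25, in <module>
KeyError: ('0', 'sea')
```

```bash
cat >> h.py <<'E'
L=np.array([.2665,.9638,0]);L/=np.linalg.norm(L);YAW=np.arctan2(L[1],L[0]);N=np.array([-L[1],L[0],0])
TIP=np.array([.5165,.107,.0855])
def at(s,lat,z): q=TIP+s*L+lat*N; return [q[0],q[1],z]
def F():
    f=np.array(arm.get_ft_force()); return np.array([f@L,f@N,f[2]]).round(2)
def probe(s,z,dirs=(1,-1),lim=1.5,mx=.007,step=.001,vert=False,base=None):
    """step sideways (or up) from (s,0,z) until the force departs from base; returns the travel each way"""
    f0=F() if base is None else base; out=[]
    for d in dirs:
        k=0
        while k<mx:
            k+=step; arm.line_to(at(s,d*k,z) if not vert else at(s,0,z+d*k),.03)
            f=F()
            if abs((f-f0)[2 if vert else 1])>lim: break
        out.append((d*k,f.tolist())); arm.line_to(at(s,0,z),.05)
    return out
E
python3 - <<'E'
from h import *
s=.0385
arm.movep(at(s,0,.15),quat(YAW)); print("free",F())
arm.line_to(at(s,0,.068),.15); print("down",F())
arm.move_gripper(0.3,25); print("grip",arm.get_opening(),arm.get_finger_force(),F(),arm.get_time())
f0=F()
arm.line_to(at(s,0,.072),.05); print("up4",F())
print(probe(s,.072)); print(arm.get_time())
im=imaging.snapshot("wrist");cv2.imwrite("pics/g.png",im[100:,60:460])
E
```

```text
free [ 0.94  1.26 -0.36]
down [0.05 0.54 0.43]
grip 0.3932336238904988 27.06612174399197 [-1.26 -0.33  4.57] 6.6667
up4 [-0.9  -0.31 -0.6 ]
[(0.006, [0.32, -4.83, -3.65]), (-0.004, [0.05, 1.59, -0.54])]
9.9333
```

View pics/g.png

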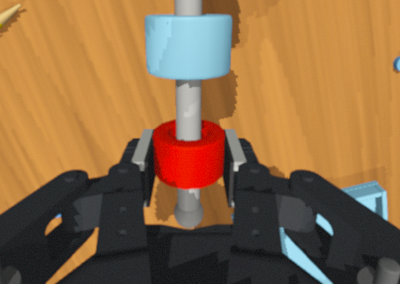

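The view shows the stop held squarely between the pads at (190,155) with the bar through its middle. Side contacts come at +5.5 and −4 mm, so I'm centring 0.9 mm to +N and sliding off with force checks.

```bash
cat >> h.py <<'E'
def slide(s0,s1,lat,z,v=.08,lim=4):
    """slide outwards in 8 mm steps, checking the force; stops on contact"""
    arm.line_to(at(s0,lat,z),.05); f0=F(); s=s0; mxd=0
    while s>s1:
        s=max(s-.008,s1); arm.line_to(at(s,lat,z),v); f=F(); mxd=max(mxd,abs(f-f0).max())
        if abs(f-f0).max()>lim: print("CONTACT",s,f-f0); return False
    print("slid",mxd.round(2),arm.get_time()); return True
E
python3 - <<'E'
from h import *
ok=slide(.0385,-.022,.0009,.0721)
print(ok,arm.get_opening(),arm.get_finger_force())
if ok:
    arm.line_to(at(-.05,.0009,.10),.15)
    T=Tnow(); im=imaging.snapshot("wrist"); cv2.imwrite("pics/off.png",im[60:,30:480])
    # receivers refined from both fixed cameras, centroids of masks at rim height as a check
    for c in ("scene","top"):
        imaging.snapshot(c)
        for nm in ("sky_tray","sea_tray","dish"):
            r=imaging.trace(c,nm)
            best=[q for q in r if (c=="scene" or q["box"][0]>225)][:1]
            for q in best:
                ys,xs=np.nonzero(q["mask"]); rect=cv2.minAreaRect(np.c_[xs,ys].astype(np.float32))
                print(c,nm,round(q["confidence"],2),len(xs),np.round(rect[0],1),at_z(c,rect[0],.008).round(3),np.round(q["box"]).tolist())
E
```

```text
slid 1.47 12.2333
True 0.3969618784989717 26.69815048458986
scene sky_tray 0.75 1545 [228.7 217.4] [ 0.6   -0.02   0.008] [197.0, 196.0, 263.0, 238.0]
scene sea_tray 0.63 1049 [227.7 171.9] [ 0.496 -0.183  0.008] [202.0, 154.0, 255.0, 188.0]
scene dish 0.98 595 [193.5 151.5] [ 0.532 -0.335  0.008] [176.0, 141.0, 207.0, 166.0]
top sky_tray 0.78 1301 [253.5 168.5] [ 0.599 -0.021  0.008] [238.0, 144.0, 270.0, 186.0]
top sea_tray 0.83 1491 [307.8 201.5] [ 0.492 -0.187  0.008] [288.0, 177.0, 330.0, 226.0]
top dish 0.64 993 [354.  187.5] [ 0.533 -0.332  0.008] [337.0, 170.0, 370.0, 203.0]
```

View pics/off.png

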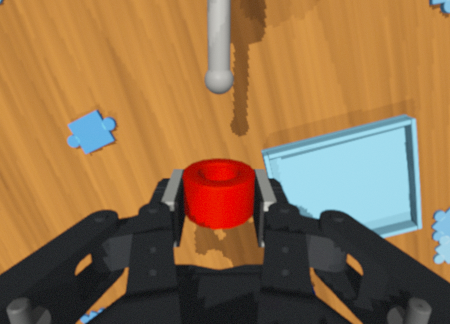

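The stop is off the bar and held level at (218,195), with the bar end clear at (218,80). Setting it in the dish now.

```bash
cat >> h.py <<'E'
def place(x,y,yaw,z0,opn,zmin):
    """lower from above onto the floor until touch, open a little, go up"""
    q=quat(yaw)
    p=arm.get_tool_pos()
    if p[2]<.14: arm.line_to([p[0],p[1],.14],.25)
    arm.movep([x,y,.12],q); arm.line_to([x,y,z0],.15); arm.pause(.1)
    f0=arm.get_ft_force()[2]; z=z0
    while z>zmin:
        z-=.001; arm.line_to([x,y,z],.03)
        if arm.get_ft_force()[2]-f0>1.5: break
    print("touch z",round(z,4),arm.get_ft_force()[2]-f0)
    arm.move_gripper(opn); arm.pause(.2)
    arm.line_to([x,y,.05],.08)
    print("placed",arm.get_opening(),arm.get_time())
E
python3 - <<'E'
from h import *
place(.533,-.332,np.deg2rad(58),.015,.52,.006)
T=Tnow(); im=imaging.snapshot("wrist"); cv2.imwrite("pics/dish.png",im[60:,30:480])
E
```

```text
touch z 0.011 1.5893877112362824
placed 0.5176120131753531 17.9167
```

View pics/dish.png

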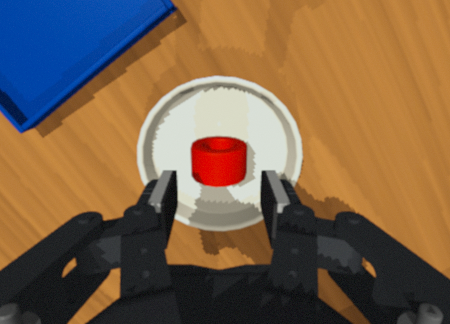

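The stop stands in the middle of the dish at (218,160). Next is the outer ring, pale blue.

```bash
cat >> h.py <<'E'
def fetch(s,lat=.0009,z=.068):
    p=arm.get_tool_pos()
    arm.line_to([p[0],p[1],.14],.25)
    arm.movep(at(s,lat,.15),quat(YAW)); arm.move_gripper(.8)
    arm.line_to(at(s,lat,z),.15); print("down",F())
    arm.move_gripper(.3,25); print("grip",arm.get_opening(),arm.get_finger_force(),F())
    arm.line_to(at(s,lat,z+.005),.05); print("up5",F(),arm.get_time())
    ok=slide(s,-.025,lat,z+.005,.12)
    if ok: arm.line_to(at(-.05,lat,.10),.15)
    cv2.imwrite("pics/fetch.png",imaging.snapshot("wrist")[60:,30:480])
    return ok
E
python3 - <<'E'
from h import *
ok=fetch(.093); print(ok)
if ok:
    print(arm.get_opening(),arm.get_finger_force())
    place(.600,-.021,np.deg2rad(88),.020,.60,.008)
    cv2.imwrite("pics/p2.png",np.hstack([cv2.imread("pics/fetch.png")[:,25:425],imaging.snapshot("wrist")[60:,55:455]]))
E
```

```text
down [ 0.14 -0.14  0.94]
grip 0.4475027216482287 26.69645976740867 [0.1  0.98 4.99]
up5 [-0.63  0.23 -0.56] 22.0667
slid 1.63 26.0667
True
0.44628236012568745 26.222455609822646
touch z 0.013 5.1404039052989665
placed 0.6006281820741464 31.15
```

```bash
ls -t pics | head -3
```

```text
p2.png
fetch.png
dish.png
```

View pics/p2.png

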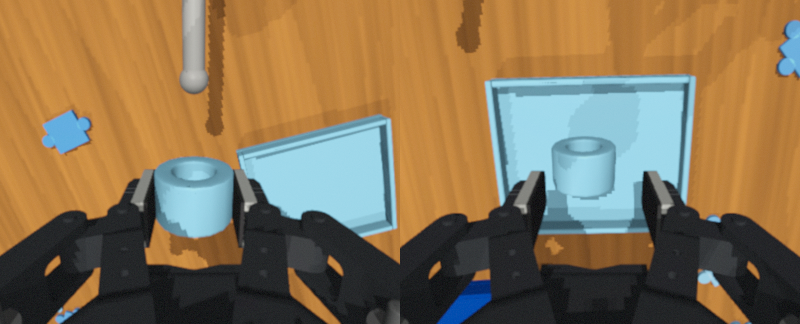

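Run:
```python
from h import *
imaging.snapshot("top")
print([(np.round(r["point"],1),r["confidence"]) for r in imaging.mark_of("top","sea_ring")])
for r in imaging.trace("top","sea_ring")[:2]: print(r["box"],r["confidence"])
print([( (at_z("top",p,.08)-TIP)@L).round(4) for p in [(158.7,184.5)]])
```

```text
[(array([158.5, 182.3]), 0.7)]
[153.1, 175.7, 169.9, 188.0] 0.57
[np.float64(0.1544)]
```

The left half shows the pale ring held off the bar. The right half shows it standing in the pale tray at (583,165). Next is the dark ring at s≈0.15.

Run:
```python
from h import *
ok=fetch(.150); print(ok)
if ok:
    print(arm.get_opening(),arm.get_finger_force())
    place(.494,-.185,np.deg2rad(70),.020,.60,.008)
    p=arm.get_tool_pos(); 
    a=imaging.snapshot("wrist")[60:,55:455]
    arm.line_to([p[0],p[1],.2],.2); arm.pause(.5)
    print(arm.get_time())
    t=imaging.snapshot("top")[60:330,60:460]
    cv2.imwrite("pics/p3.png",np.hstack([a[:270],t]))
    for c in ("top","scene"):
        if c=="scene": imaging.snapshot(c)
        for n in ("stop","sky_ring","sea_ring"):
            print(c,n,[(at_z(c,r["point"],.023).round(3),round(r["confidence"],2)) for r in imaging.mark_of(c,n)[:3]])
```

```text
down [-0.02  0.18  1.47]
grip 0.4454396578329578 27.652558105182834 [-0.43  0.45  4.61]
up5 [-0.29 -0.64  0.62] 34.5583
slid 1.87 40.3083
True
0.4456795498184198 27.177462627296336
touch z 0.013 5.544071639932163
placed 0.5953527468851617 45.7833
47.2333
top stop []
top sky_ring [(array([ 0.595, -0.017,  0.023]), 0.52)]
top sea_ring [(array([ 0.48 , -0.177,  0.023]), 0.62)]
scene stop [(array([ 0.528, -0.332,  0.023]), 0.46)]
scene sky_ring [(array([ 0.586, -0.016,  0.023]), 0.47)]
scene sea_ring [(array([ 0.489, -0.178,  0.023]), 0.59)]
```

View pics/p3.png

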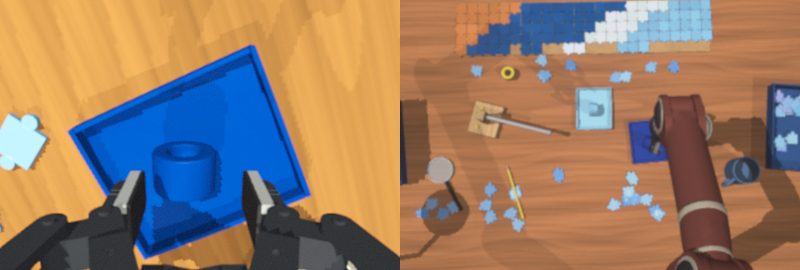

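The dark ring stands in the dark tray at (187,170), the bar is empty, the pale ring is in its tray, and the other things look unmoved. The scene camera puts the stop at (0.528, −0.332), inside the dish.

```bash
python3 -c "
from station import finish_job
print(finish_job())"
```

```text
the job is handed in; nothing more can be done
None
```

The job is done and handed in at about 48 s: the red stop came off first and is in the white dish, the pale blue ring is in the pale tray, and the dark blue ring is in the dark tray.

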